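# Lay the dissecting needle on its rest

## Task

Draw the dissecting needle (the tall plain wooden-handled one) up out of its block and carry it clear over the others. Keep hold of its handle and push its lower part sideways against the notched top edge of one upright of the steel needle rest, so that it swings in the fingers from upright to level; then lay it in the notches of both uprights with its balance point between them, either way round, and let it go. Leave the dropper and the spatula standing in their blocks.

Things in the scene. Friction and masses are not known exactly. Their poses are not given: they have to be found in the camera images.
- needle: Round tool 190 mm long, 40 g: wooden handle (110) and chuck (50) both 12 thick, blunt 5 mm point (30). Origin: balance point on its axis, 90 from the point, 100 from the handle's end; z runs to the handle's end. Starts point down, leaning to 6 deg, in a fixed block 50 x 50 x 80 high with a 15 mm well 70 deep; top 200 above bench. Grip about 35 below the top; it pivots in a grip (about 10 N).
- rest: Fixed steel rest: base 110 x 70 x 6 mm; two uprights, each 6 thick, 66 wide, stand across x at x = -30 and +30. Each has a notch in its top, 34 wide (y -17 to 17), floor 90 above the bench, ears to 106. Origin: centre of underside, on the bench; z up; the needle is to lie along x through both notches, its axis then 96 above the bench. Finger room beyond both uprights.
- dropper: Bystander: a dropper, an 11 mm glass tube with a black rubber bulb 22 mm wide on top, 130 mm long, its top 140 mm above the bench, standing in a white block like the needle's. Origin: its foot, 10 mm above the bench; z up. To be left standing.
- spatula: Bystander: a steel spatula, an 11 mm round stem with a flat blade 24 mm wide and 4 mm thick on top, 130 mm long, its top 140 mm above the bench, standing in a white block like the needle's. Origin: its foot, 10 mm above the bench; z up. To be left standing.
There are look-alikes about, which are no part of the job. Of the things shaped like the rest, the steel one is meant.

How it is judged:
On the way, in this order (a step that is already met when the one before it is completed fails the run):
1. the needle is held in the fingers, drawn up at least 65 mm, still within 35 degrees of upright (height (world z) of needle above 0.165 m and angle between needle's own z axis and vertical below 0.61 rad and contact force between the fingers and needle above 0.5 N), for 0.1 s.
2. the needle, still held in the fingers, is pressed against the rest and has turned more than 50 degrees from upright (angle between needle's own z axis and vertical above 0.873 rad and contact force between the fingers and needle above 0.5 N and contact force between needle and rest above 0.05 N), for 0.1 s.
At the end, for the whole second after the job is handed in: Needle at rest in both notches: level within 10 deg, along the rest's x axis within 15 deg either way round, balance point within 28 mm of the rest's middle along x, 15 mm across, 86 to 106 mm high; dropper and spatula still standing (within 17 deg) (angle between needle's own z axis and vertical between 1.396 and 1.745 rad and angle between the z axis of needle and the x axis of rest, either way round below 0.26 rad and x of needle in the frame of rest between -0.028 and 0.028 m and y of needle in the frame of rest between -0.015 and 0.015 m and z of needle in the frame of rest between 0.086 and 0.106 m and linear speed of needle below 0.02 m/s and angular speed of needle below 0.3 rad/s and angle between each of dropper, spatula's own z axis and vertical below 0.3 rad); the robot touches nothing.
It fails at once if the dropper or the spatula is pulled or knocked out of its place (moved more than 30 mm) (distance of any of dropper, spatula from where it was at the start of the episode above 0.03 m).
It also fails if it takes over 42 s, if anything falls off the work surface, if the arm or the gripper's body presses on something with over 40 N, if the wrist force passes 120 N, or if a joint passes its speed limit or range.

## Robot

A 7-joint arm with a two-finger parallel gripper is mounted at the origin on the work surface. World frame = base frame: x ahead of the robot, y to its left, z up, the work surface at z = 0. Lengths are in m, angles in rad, forces in N, time in s.
With the tool pointing down it reaches from about 0.4 to 0.85 m from the base axis. Payload 10.4 kg.
Tool frame: the origin (TCP) lies midway between the tips of the shut fingers; the grasp point (between the pads) lies 19 mm behind it (manip.tcp_to_grasp is the distance from the TCP to the grasp point, in m); x points along the fingers, y is the direction in which the jaws open and shut, and the axes are right-handed (so a half turn about x gives the same grasp; the last joint's range is limited). The gripper opens to 85 mm and grips with 20 to 120 N. Pads are 22 mm wide; open, the fingers measure 114 mm over their backs; the gripper's body (76 mm by 85 mm) begins 54 mm behind the grasp point. The pads swing forward as they close: fully open they stand 13 mm farther back than shut.
Start: joints at [-1.362, 0.332, -0.065, 1.46, 0.022, 1.35, -0.088], TCP at [0.144, 0.608, 0.231] pointing down, gripper open.
Joint ranges: [-2.6, 2.6], [-0.5, 2.12], [-1.47, 1.34], [0.16, 2.42], [-1.27, 4.41], [0.06, 2.06], [-2.6, 2.6]. Speed limits (rad/s): [2.22, 2.22, 2.79, 2.79, 3.14, 3.14, 3.14].

## Interface

Orientations are given as a unit quaternion [x, y, z, w].
In Python, from workcell import monitor, viewer, manip gives the robot as it stands. The module is installed in compiled form; this text tells all that it offers.
- The arm moves only by the tool send_rows, never from a script. Its arguments are lists of equal length, an entry for each row: "grip": the closure in counts, from 0 (fully open) to 255 (shut); "offset": the shift along the tool's x, y, z in mm, a list of three; "twist": the turn about the tool's x in degrees. In form: {"grip": [grip, ...], "offset": [[tx, ty, tz], ...], "twist": [twist, ...]}. A call has exactly 5 rows; each row is the pose to reach, as a shift and turn from the pose commanded when the call began, along the tool's axes at that moment; what a row does not reach only later rows make up. A row lasts 1/12 s, in which the tool goes at most 41.7 mm and 7.16 degrees, less where a joint would pass 70% of its speed; a pose out of reach is approached as far as the arm can. A call with a gripper value outside its range is refused whole. The fingers move at their own pace and stop on an object; "newtons" is the grip in N (left out, the last holds). Time passes only in rows, so rows that repeat a pose let the fingers close, or fill a call up. It gives the time, the measured TCP pose, the force and the opening at its end, in the units of the state.
- monitor.get_obs(): the state, without advancing time (a new reading comes with each control period).
- viewer.camera(name): name is "side" or "top"; returns (picture, depth): 420x560x3 uint8, blue, green, red; 420x560 float32, m along the optical axis (not along the pixel's ray), 0 where there is no reading.
- viewer.camera_model(name): a dict with "camera_matrix" (3x3 intrinsics, pixels), "R" (3x3) and "t" (3): a world point X has camera coordinates R X + t. Camera axes: x right, y down, z forward; pixel columns grow to the right and rows downward; lengths in m; the calibration is good to about 2 mm. A picture is of the moment at which its call begins. camera_model takes no time and is no camera call.
- manip.hand_in(): hands the job in, once; it reports no verdict.
Trained networks look in the newest picture that a camera, given by its name, has taken for a name from the list of things; names that differ only in an ending like _2 or _b are one class to them, and where a whole thing is asked for, a point or a joint stands for the part that bears it (a point fixed in the world has none). Each returns a list of dicts, best first, with "score" (0 to 1); they miss things now and then, are a little off and sometimes report something else, mostly with a low value. They report only what shows in the picture. A call takes as long as a camera call. They do not tell look-alikes from the thing itself.
- viewer.recognise(target, camera): "box" ([left, top, width, height] in pixels, round what is visible of it).
- viewer.regions_of(target, camera): "region" (420x560 bool, what is visible of it) and "box" ([left, top, width, height] in pixels, round what is visible of it).
- viewer.spot_point(target, camera): "position" ([column, row] in pixels: a listed point, or the origin of a listed thing).
The state is a dict: "clock": time; "joint_pos": joint angles; "joint_velocities": joint speeds; "tau": joint torques, N m; "position": TCP position; "ee_rot": TCP orientation; "ft_force": force on the tool from outside, world axes, zero at the start; "torque": the same for the moment, N m; "grip_width": opening from 0.0 (shut) to 1.0 (fully open).
Only numpy, scipy, OpenCV 4.12 (cv2) and the standard library are available. Lean on these libraries where they do the work, as an engineer would, in place of code of your own. Each camera call takes 0.05 s, during which the arm holds its last target.

## Working session

There is one attempt and no reset: what is moved stays moved. The work goes in short steps, Python scripts to look and compute and a tool call to move; the robot and the scene stay as the last step left them, time stands still between calls to the robot, and variables do not carry over. Pictures are saved under pics/ and viewed, and the job is handed in when it is done.

Besides the shell and the picture viewer there is one more tool, called after "Call:" by a JSON object that holds its "name" and its "arguments", one argument or row to a line. send_rows: Moves the arm, as the interface text tells. Its arguments: {"type":"object","properties":{"grip":{"type":"array","items":{"type":"number"}},"offset":{"type":"array","items":{"type":"array","items":{"type":"number"}}},"twist":{"type":"array","items":{"type":"number"}},"newtons":{"type":"number"}},"required":["grip","offset","twist"]}

```bash
mkdir -p pics; cat > h.py <<'E'
import numpy as np, cv2
from workcell import monitor, viewer, manip
def cam(n):
    p,d=viewer.camera(n); return p,d
def model(n):
    m=viewer.camera_model(n); return np.array(m["camera_matrix"]),np.array(m["R"]),np.array(m["t"])
def deproj(n,u,v,z):
    K,R,t=model(n); c=np.array([(u-K[0,2])/K[0,0]*z,(v-K[1,2])/K[1,1]*z,z]); return R.T@(c-t)
def proj(n,X):
    K,R,t=model(n); c=R@np.array(X)+t; q=K@c; return q[:2]/q[2]
def cloud(n,d):
    K,R,t=model(n); v,u=np.indices(d.shape); c=np.stack([(u-K[0,2])/K[0,0]*d,(v-K[1,2])/K[1,1]*d,d],-1); return (c-t)@R
E
python3 - <<'E'
from h import *
for n in("side","top"):
    p,d=cam(n); cv2.imwrite(f"pics/{n}0.png",p); np.savez(f"{n}0.npz",p=p,d=d)
    for t in("needle","rest","dropper","spatula"):
        for r in viewer.regions_of(t,n):
            m=r["region"]&(d>0); X=cloud(n,d)[m]
            print(n,t,round(r["score"],2),r["box"],np.median(X,0).round(3) if len(X) else None, X.max(0).round(3) if len(X) else None)
print(monitor.get_obs()); print(manip.tcp_to_grasp)
for n in("side","top"): print(model(n))
E
```

```text
side needle 0.53 [288.2, 186.7, 5.6, 53.2] [ 0.45  -0.069  0.139] [0.683 0.161 0.2  ]
side rest 0.91 [165.3, 169.0, 43.3, 49.4] [0.427 0.295 0.056] [0.545 0.487 0.107]
side rest 0.9 [223.2, 182.2, 43.1, 58.4] [0.453 0.123 0.049] [0.618 0.295 0.108]
side rest 0.89 [155.8, 196.0, 52.9, 63.3] [0.303 0.159 0.038] [0.414 0.328 0.107]
side rest 0.85 [295.2, 181.8, 42.3, 53.9] [0.606 0.018 0.047] [0.762 0.096 0.108]
side dropper 0.65 [353.7, 200.4, 8.7, 26.8] [ 0.598 -0.137  0.115] [ 0.749 -0.01   0.142]
side dropper 0.57 [364.2, 250.2, 12.1, 31.9] [ 0.471 -0.274  0.113] [ 0.639 -0.163  0.142]
side spatula 0.82 [364.7, 252.6, 10.7, 28.3] [ 0.472 -0.273  0.112] [ 0.612 -0.163  0.142]
top needle 0.54 [319.9, 211.1, 9.5, 9.4] [ 0.452 -0.064  0.197] [ 0.458 -0.06   0.203]
top rest 0.97 [190.6, 260.8, 47.0, 57.3] [0.307 0.166 0.006] [0.368 0.213 0.109]
top rest 0.83 [126.0, 217.6, 55.5, 54.2] [0.408 0.294 0.006] [0.468 0.372 0.11 ]
top rest 0.68 [257.3, 109.9, 43.8, 57.9] [0.637 0.028 0.009] [0.702 0.075 0.109]
top rest 0.62 [209.5, 185.7, 47.6, 53.8] [0.477 0.132 0.006] [0.538 0.191 0.11 ]
{'cl
[... 711 characters left out ...]
187
(array([[452.37008456,   0.        , 280.8727056 ],
       [  0.        , 452.37008456, 214.42027767],
       [  0.        ,   0.        ,   1.        ]]), array([[ 0.74635245, -0.66523563,  0.02048333],
       [-0.33231508, -0.39914895, -0.85454479],
       [ 0.57664955,  0.63098468, -0.51897363]]), array([-0.36412625,  0.23917288,  0.82156083]))
(array([[495.49248081,   0.        , 286.19054432],
       [  0.        , 495.49248081, 207.69930335],
       [  0.        ,   0.        ,   1.        ]]), array([[-0.01289339, -0.99958302, -0.02583693],
       [-0.99568634,  0.01520892, -0.09152812],
       [ 0.09188291,  0.02454537, -0.99546726]]), array([0.02128158, 0.48303857, 1.06649062]))
```

```bash
python3 - <<'E'
import cv2
for n in("side","top"):
    p=cv2.imread(f"pics/{n}0.png"); cv2.imwrite(f"pics/{n}0b.png",cv2.resize(p[60:360,100:500],None,fx=2,fy=2,interpolation=cv2.INTER_CUBIC))
E
```

```text
(no output)
```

View pics/side0b.png

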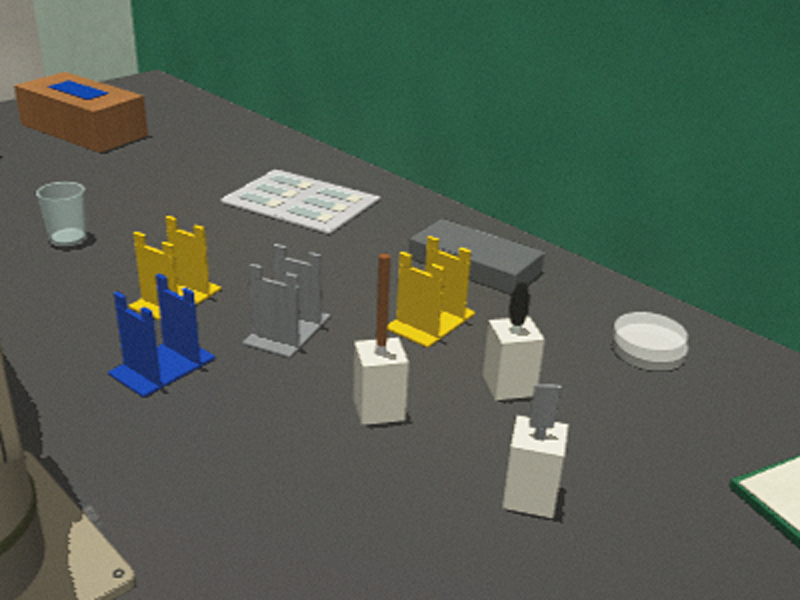

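View pics/top0b.png

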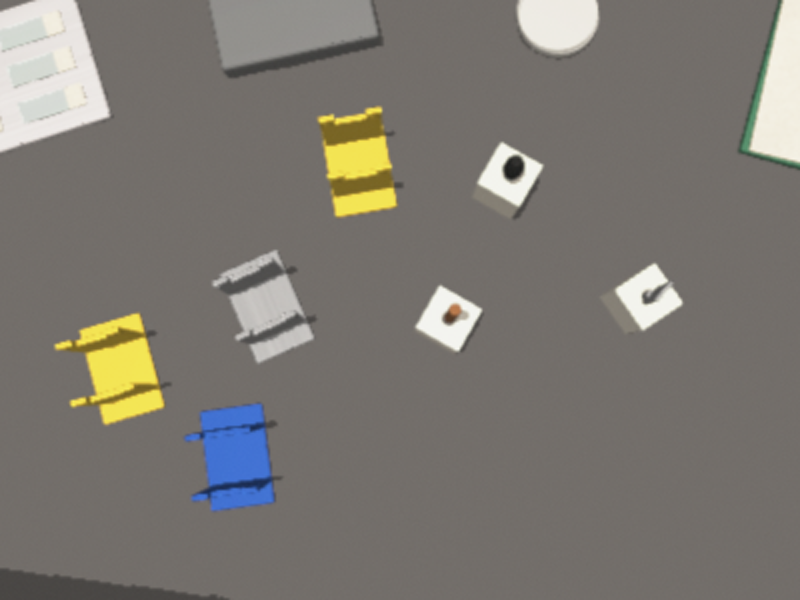

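The needle candidates are the wooden stick at top px (325,216) / side px (291,205), the dropper at top (356,143), and the spatula at top (425,207). I choose the wooden stick. The rest candidates are grey at top (233,212), yellow at (280,140), yellow at (160,244) and blue at (218,288). I choose the grey steel one. Next I'll measure it and check a close crop.

```bash
python3 - <<'E'
from h import *
from scipy.optimize import minimize
P={}
for n in("side","top"):
    z=np.load(f"{n}0.npz"); p,d=z["p"],z["d"]; X=cloud(n,d); P[n]=(p,d,X)
# crop
a=P["top"][0][160:270,190:380]; cv2.imwrite("pics/crop.png",cv2.resize(a,None,fx=4,fy=4,interpolation=cv2.INTER_CUBIC))
R=[]
for n in P:
    p,d,X=P[n]
    m=(d>0)&(np.hypot(X[...,0]-.477,X[...,1]-.13)<.085)&(X[...,2]>.003)
    if n=="side": m[:, 275:]=False
    R.append(X[m]); print(n,m.sum(), (X[m][:,2]>.03).sum())
for n,A in zip(P,R):
  base=A[(A[:,2]<.012)]; up=A[A[:,2]>.02]
  r=cv2.minAreaRect((base[:,:2]*1000).astype(np.float32)); print(n,"base",r)
  hi=up
  print(n,up.mean(0),np.unique((up[:,2]*100).astype(int),return_counts=True))
A=np.vstack(R)
def box(q,c,h):
    e=np.abs(q-c)-h; return np.linalg.norm(np.maximum(e,0),axis=1)+np.minimum(e.max(1),0)
def cost(v,A):
    c,s=np.cos(v[2]),np.sin(v[2]); dx,dy=A[:,0]-v[0],A[:,1]-v[1]
    q=np.stack([c*dx+s*dy,-s*dx+c*dy,A[:,2]],1)
    ds=[box(q,[0,0,.003],[.055,.035,.003])]
    for sx in(-.03,.03):
        ds.append(box(q,[sx,0,.045],[.003,.033,.045]))
        for sy in (-.025,.025): ds.append(box(q,[sx,sy,.053],[.003,.008,.053]))
    D=np.abs(np.min(ds,0)); return np.minimum(D,.01).mean()
for nm,B in (("both",A),("side",R[0]),("top",R[1])):
  best=min((minimize(cost,[.475,.13,a],args=(B,),method="Nelder-Mead",options=dict(xatol=1e-5,fatol=1e-8)) for a in np.radians([-20,0,10,20,30,40,60,90])),key=lambda r:r.fun)
  print(nm,best.x.round(4),np.degrees(best.x[2]),best.fun)
# needle
pts=[]
for n in P:
    p,d,X=P[n]; pi=p.astype(int)
    m=(d>0)&(np.hypot(X[...,0]-.45,X[...,1]+.066)<.05)&(X[...,2]>.086)
    Q=X[m];pts.append(Q)
    for lo in np.arange(.085,.21,.015):
        k=Q[(Q[:,2]>=lo)&(Q[:,2]<lo+.015)]
        if len(k): print(n,round(lo,3),len(k),k.mean(0).round(4))
def nc(v,Q):
    u=np.array([v[2],v[3],1]);u/=np.linalg.norm(u); w=Q-np.array([v[0],v[1],.14]); 
    return np.minimum(np.abs(np.linalg.norm(w-(w@u)[:,None]*u,axis=1)-.006),.006).mean()
S=pts[0]; S=S[S[:,2]<.196]; T=pts[1]
for B in (S,np.vstack([S,T[T[:,2]<.194]])):
  best=min((minimize(nc,[.452+a,-.066,0,0],args=(B,),method="Nelder-Mead",options=dict(xatol=1e-6,fatol=1e-9,maxiter=4000)) for a in(0,.005,-.005)),key=lambda r:r.fun); print("needle",best.x.round(4),best.fun)
k=T[T[:,2]>.195]; print("top cap",k.mean(0))
# bystanders
for n,x,y in(("side",.598,-.137),("side",.472,-.273),("top",.598,-.137),("top",.472,-.273)):
    X=P[n][2]; m=(P[n][1]>0)&(np.hypot(X[...,0]-x,X[...,1]-y)<.05)&(X[...,2]>.09); print(n,X[m].mean(0),X[m].max(0),X[m].min(0))
E
```

```text
side 1544 1011
top 1524 451
side base ((472.9476623535156, 111.1643295288086), (82.07938385009766, 133.61131286621094), 73.88203430175781)
side [0.46868774 0.12718806 0.06490843] (array([ 2,  3,  4,  5,  6,  7,  8,  9, 10]), array([105, 111, 121, 127, 141, 156, 186,  95,  74]))
top base ((470.7109375, 131.27333068847656), (160.82728576660156, 155.6533966064453), 40.557044982910156)
top [0.4773984  0.1336701  0.07366336] (array([ 2,  3,  4,  5,  6,  7,  8,  9, 10, 11]), array([40, 37, 39, 40, 36, 44, 96, 60, 98,  1]))
both [0.4752 0.1342 0.3985] 22.832220880189514 0.001424180903439713
side [0.4747 0.134  0.3997] 22.90185348621401 0.0011524057271543853
top [0.4758 0.1338 0.4011] 22.982762609195614 0.0016066303350006717
side 0.085 29 [ 0.4507 -0.0688  0.0928]
side 0.1 28 [ 0.4502 -0.0688  0.1078]
side 0.115 35 [ 0.4508 -0.0685  0.1226]
side 0.13 36 [ 0.4505 -0.0682  0.1377]
side 0.145 34 [ 0.4502 -0.0686  0.1522]
side 0.16 34 [ 0.4502 -0.0693  0.1679]
side 0.175 33 [ 0.451  -0.0687  0.1829]
side 0.19 34 [ 0.4513 -0.068   0.1961]
top 0.085 5 [ 0.4488 -0.0599  0.0913]
top 0.1 2 [ 0.4518 -
[... 199 characters left out ...]
794]
top 0.19 34 [ 0.4537 -0.0655  0.1988]
needle [ 0.4536 -0.0655 -0.0035  0.0007] 0.0008864820742686012
needle [ 4.538e-01 -6.560e-02  2.000e-04 -3.000e-03] 0.0008597610381998917
top cap [ 0.453654   -0.06541316  0.19908338]
side [ 0.59868408 -0.13627088  0.11751936] [ 0.61076316 -0.12432751  0.14153084] [ 0.59230937 -0.14444666  0.09034664]
side [ 0.47193275 -0.27329473  0.11645445] [ 0.48318917 -0.26330092  0.14165233] [ 0.46195966 -0.28266619  0.09015687]
top [ 0.60150412 -0.13124438  0.12761834] [ 0.61451501 -0.12217043  0.14258494] [ 0.59395734 -0.14199657  0.10093375]
top [ 0.47330798 -0.2704247   0.1222421 ] [ 0.48288229 -0.26255889  0.14176002] [ 0.4640421  -0.28062026  0.09014941]
```

View pics/crop.png

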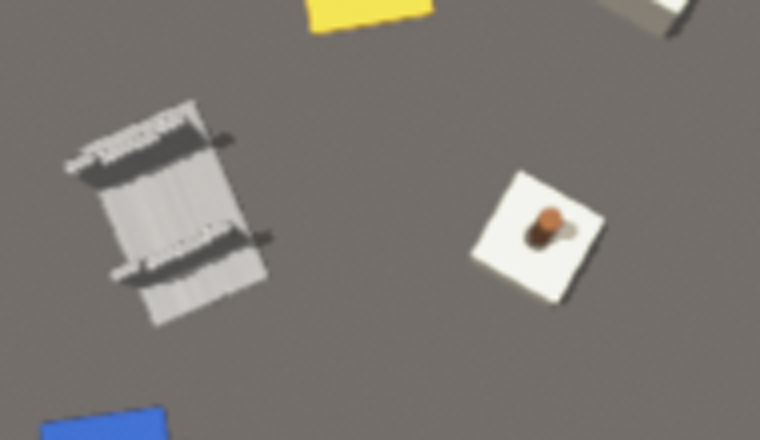

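The crop confirms it: a brown wooden needle stands in its white block, and the grey metallic rest is separate from the yellow and blue ones. I measured the needle axis at (0.4537, -0.0655), nearly upright, and the rest at (0.475, 0.134) with yaw 22.9°.

```bash
cat >> h.py <<'E'
from scipy.spatial.transform import Rotation as Ro
RC=np.array([.4752,.1340]); YA=np.radians(22.9); ex=np.array([np.cos(YA),np.sin(YA)]); ey=np.array([-ex[1],ex[0]])
def st():
    o=monitor.get_obs(); return o,np.array(o["position"]),Ro.from_quat(o["ee_rot"]).as_matrix()
def to(*targets):
    o,p,R=st()
    print("t",round(o["clock"],2),"tcp",p.round(4),"F",np.round(o["ft_force"],1),"w",round(o["grip_width"],3),"q",np.round(o["joint_pos"],2))
    # signed twist to align tool y with rest y
    a=R.T@np.array([*ey,0]); tw=np.degrees(np.arctan2(a[2],a[1])); tw=(tw+90)%180-90
    print("toolx",R[:,0].round(3),"tooly",R[:,1].round(3),"twist",round(tw,2))
    for T in targets: print(T,"->",(R.T@(np.array(T)-p)*1000).round(1))
def rest(xr,yr,zt): return [*(RC+xr*ex+yr*ey).round(4),zt]
E
python3 -c "
from h import *
to([.45,.35,.26],[.4537,-.0655,.26],[.4537,-.0655,.146])"
```

```text
t 0.5 tcp [0.1436 0.6083 0.2313] F [ 0.  1. -0.] w 1.0 q [-1.36  0.33 -0.06  1.46  0.02  1.35 -0.09]
toolx [-0.  0. -1.] tooly [0.23  0.973 0.   ] twist -36.18
[0.45, 0.35, 0.26] -> [ -28.7 -181.   357.6]
[0.4537, -0.0655, 0.26] -> [ -28.7 -584.5  456.6]
[0.4537, -0.0655, 0.146] -> [  85.3 -584.5  456.6]
```

Call:
{"name": "send_rows", "arguments": {
  "grip": [0,0,0,0,0],
  "offset": [
    [-6,-18,35],
    [-12,-36,71],
    [-18,-54,107],
    [-24,-72,143],
    [-29,-90,178]
  ],
  "twist": [0,0,0,0,0],
  "newtons": 20
}}

```text
clock: 0.92
position: [0.2975, 0.4784, 0.261]
ee_rot: [0.082, 0.702, -0.082, 0.702]
ft_force: [2.1, 1.1, 0.2]
grip_width: 1.002
```

Call:
{"name": "send_rows", "arguments": {
  "grip": [0,0,0,0,0],
  "offset": [
    [0,-18,35],
    [0,-36,71],
    [0,-54,107],
    [0,-72,143],
    [0,-90,178]
  ],
  "twist": [0,0,0,0,0]
}}

```text
clock: 1.33
position: [0.4501, 0.3497, 0.2606]
ee_rot: [0.082, 0.702, -0.082, 0.702]
ft_force: [0.3, 1.0, 0.7]
grip_width: 0.999
```

```bash
python3 -c "
from h import *
to([.4537,-.0655,.26],[.4537,-.0655,.146])"
```

```text
t 1.33 tcp [0.4501 0.3497 0.2606] F [0.3 1.  0.7] w 0.999 q [-0.9   0.19  0.18  1.58 -0.04  1.37  0.63]
toolx [ 0.     0.001 -1.   ] tooly [0.23  0.973 0.001] twist -36.19
[0.4537, -0.0655, 0.26] -> [ 4.000e-01 -4.032e+02  9.900e+01]
[0.4537, -0.0655, 0.146] -> [ 114.4 -403.3   98.9]
```

Call:
{"name": "send_rows", "arguments": {
  "grip": [0,0,0,0,0],
  "offset": [
    [0,-40,10],
    [0,-80,20],
    [0,-120,30],
    [0,-160,40],
    [0,-201,49]
  ],
  "twist": [-7,-14,-21,-28,-35]
}}

```text
clock: 1.75
position: [0.4502, 0.1456, 0.2605]
ee_rot: [-0.133, 0.694, 0.133, 0.695]
ft_force: [0.5, -0.1, -0.8]
grip_width: 1.0
```

```bash
python3 -c "
from h import *
to([.4537,-.0655,.26],[.4537,-.0655,.146])"
```

```text
t 1.75 tcp [0.4502 0.1456 0.2605] F [ 0.5 -0.1 -0.8] w 1.0 q [-0.7  -0.03  0.29  1.81  0.01  1.36  1.53]
toolx [ 0.  0. -1.] tooly [-0.369  0.929  0.   ] twist -1.24
[0.4537, -0.0655, 0.26] -> [   0.4 -197.5  -74.7]
[0.4537, -0.0655, 0.146] -> [ 114.4 -197.5  -74.7]
```

Call:
{"name": "send_rows", "arguments": {
  "grip": [0,0,0,0,0],
  "offset": [
    [0,-38,-14],
    [0,-76,-29],
    [0,-114,-43],
    [0,-152,-58],
    [0,-197.5,-74.7]
  ],
  "twist": [-0.4,-0.8,-1.2,-1.2,-1.2]
}}

```text
clock: 2.17
position: [0.452, -0.0584, 0.2606]
ee_rot: [-0.138, 0.693, 0.139, 0.694]
ft_force: [1.3, 0.3, 0.0]
grip_width: 1.0
```

Call:
{"name": "send_rows", "arguments": {
  "grip": [0,0,0,0,0],
  "offset": [
    [0,0,0],
    [0,0,0],
    [0,0,0],
    [0,0,0],
    [0,0,0]
  ],
  "twist": [0,0,0,0,0]
}}

```text
clock: 2.58
position: [0.4526, -0.0553, 0.2602]
ee_rot: [-0.139, 0.693, 0.139, 0.693]
ft_force: [-0.0, 0.9, -0.0]
grip_width: 0.998
```

```bash
python3 -c "
from h import *
to([.4537,-.0655,.146])
for n in('side','top'):
  p,d=cam(n);cv2.imwrite(f'pics/{n}1.png',cv2.resize(p[100:320,180:460],None,fx=2.5,fy=2.5))"
```

```text
t 2.58 tcp [ 0.4526 -0.0553  0.2602] F [-0.   0.9 -0. ] w 0.998 q [-0.52 -0.1   0.51  1.86  0.05  1.36  1.95]
toolx [-0. -0. -1.] tooly [-0.386  0.923  0.   ] twist -0.21
[0.4537, -0.0655, 0.146] -> [114.2  -9.9  -2.9]
```

View pics/side1.png

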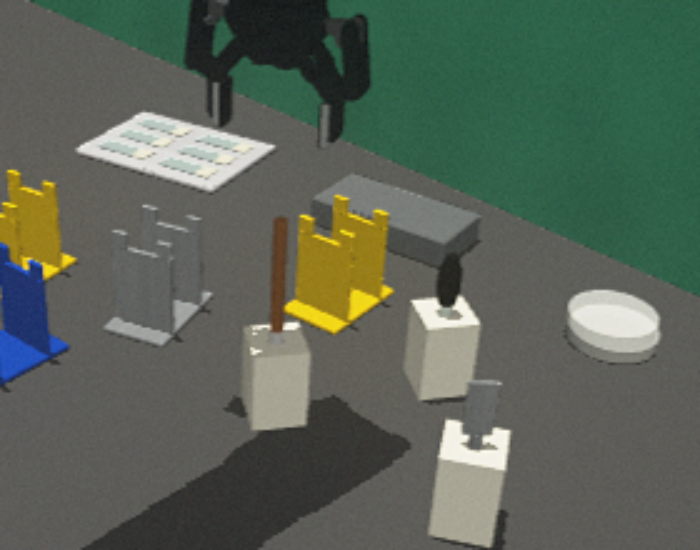

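The gripper hangs above the needle (handle at side crop px (280,275)) with the jaws straddling it, so I'm descending.

Call:
{"name": "send_rows", "arguments": {
  "grip": [0,0,0,0,0],
  "offset": [
    [5,-10,-3],
    [35,-10,-3],
    [65,-10,-3],
    [95,-10,-3],
    [114,-10,-3]
  ],
  "twist": [0,0,0,0,0]
}}

```text
clock: 3.1
position: [0.4525, -0.0664, 0.1437]
ee_rot: [-0.139, 0.694, 0.139, 0.693]
ft_force: [-0.1, 0.5, -0.0]
grip_width: 1.001
```

Call:
{"name": "send_rows", "arguments": {
  "grip": [0,120,160,200,255],
  "offset": [
    [0,0,0],
    [0,0,0],
    [0,0,0],
    [0,0,0],
    [0,0,0]
  ],
  "twist": [0,0,0,0,0]
}}

```text
clock: 3.52
position: [0.4545, -0.0668, 0.1476]
ee_rot: [-0.138, 0.693, 0.138, 0.694]
ft_force: [0.3, -0.0, 1.4]
grip_width: 0.457
```

Call:
{"name": "send_rows", "arguments": {
  "grip": [255,255,255,255,255],
  "offset": [
    [0,0,0],
    [0,0,0],
    [0,0,0],
    [0,0,0],
    [0,0,0]
  ],
  "twist": [0,0,0,0,0]
}}

```text
clock: 3.93
position: [0.454, -0.0668, 0.1468]
ee_rot: [-0.138, 0.693, 0.138, 0.694]
ft_force: [-1.2, 1.2, 4.8]
grip_width: 0.132
```

```bash
python3 -c "
from h import *
to([.4537,-.0655,.256])
for n in('side','top'):
  p,d=cam(n);cv2.imwrite(f'pics/{n}2.png',cv2.resize(p[100:320,180:460],None,fx=2.5,fy=2.5))"
```

```text
t 3.93 tcp [ 0.454  -0.0668  0.1468] F [-1.2  1.2  4.8] w 0.132 q [-0.49  0.02  0.55  2.02 -0.01  1.11  2.03]
toolx [ 0.001  0.    -1.   ] tooly [-0.384  0.924 -0.   ] twist -0.35
[0.4537, -0.0655, 0.256] -> [-109.2    1.3    0.3]
```

View pics/side2.png

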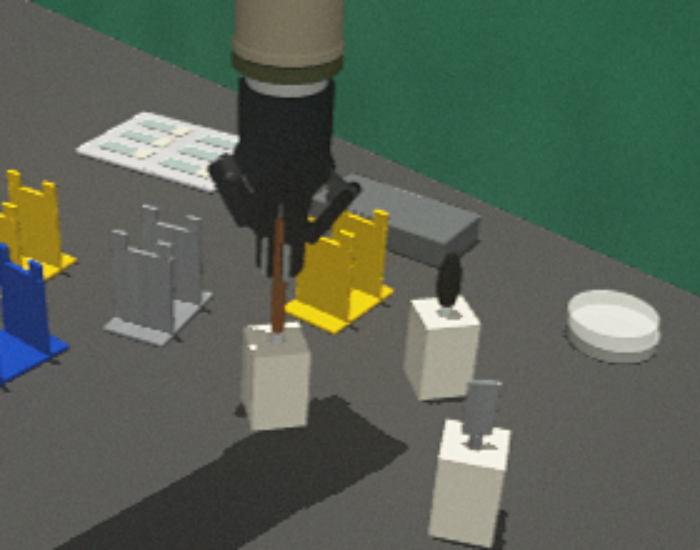

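The fingers have closed on the handle near crop (280,250) at a width of about 11–12 mm. I'm lifting now.

Call:
{"name": "send_rows", "arguments": {
  "grip": [255,255,255,255,255],
  "offset": [
    [-10,0,0],
    [-35,0,0],
    [-60,0,0],
    [-90,0,0],
    [-120,0,0]
  ],
  "twist": [0,0,0,0,0]
}}

```text
clock: 4.45
position: [0.453, -0.0673, 0.2679]
ee_rot: [-0.138, 0.694, 0.138, 0.693]
ft_force: [0.9, 1.1, -1.0]
grip_width: 0.13
```

Call:
{"name": "send_rows", "arguments": {
  "grip": [255,255,255,255,255],
  "offset": [
    [0,0,0],
    [0,0,0],
    [0,0,0],
    [0,0,0],
    [0,0,0]
  ],
  "twist": [0,0,0,0,0]
}}

```text
clock: 4.87
position: [0.4531, -0.067, 0.2654]
ee_rot: [-0.138, 0.694, 0.138, 0.693]
ft_force: [-0.6, 0.7, -0.8]
grip_width: 0.131
```

```bash
python3 -c "
from h import *
to(rest(-.055,0,.266),rest(-.055,0,.2))
for n in('side','top'):
  p,d=cam(n);cv2.imwrite(f'pics/{n}3.png',cv2.resize(p[100:320,180:460],None,fx=2.5,fy=2.5))"
```

```text
t 4.87 tcp [ 0.4531 -0.067   0.2654] F [-0.6  0.7 -0.8] w 0.131 q [-0.51 -0.1   0.53  1.85  0.05  1.38  1.97]
toolx [-0.002 -0.    -1.   ] tooly [-0.383  0.924  0.   ] twist -0.35
[np.float64(0.4245), np.float64(0.1126), 0.266] -> [ -0.6 176.8  42.5]
[np.float64(0.4245), np.float64(0.1126), 0.2] -> [ 65.4 176.8  42.6]
```

View pics/side3.png

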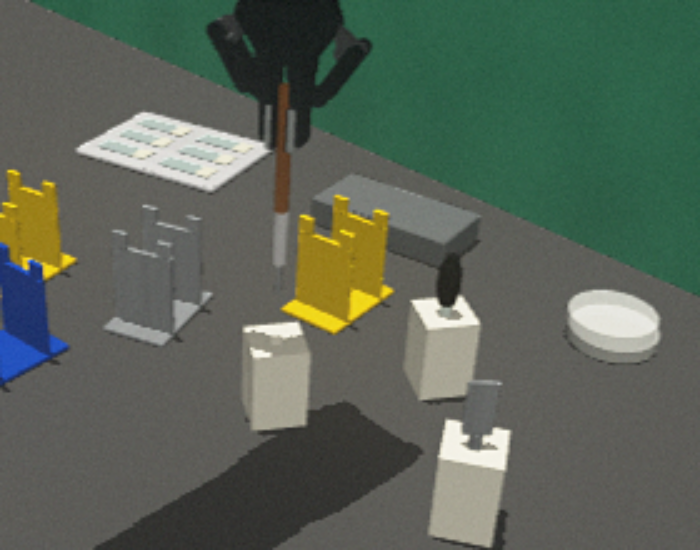

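The needle is held upright, with its point clear at crop (280,290), and both bystanders are untouched. Next I carry it to just outside the rest's -x upright.

Call:
{"name": "send_rows", "arguments": {
  "grip": [255,255,255,255,255],
  "offset": [
    [0,30,7],
    [0,70,17],
    [0,110,27],
    [0,145,35],
    [0,177,42.5]
  ],
  "twist": [0,0,0,0,0]
}}

```text
clock: 5.38
position: [0.424, 0.115, 0.266]
ee_rot: [-0.139, 0.694, 0.139, 0.693]
ft_force: [0.9, -0.4, -0.4]
grip_width: 0.132
```

Call:
{"name": "send_rows", "arguments": {
  "grip": [255,255,255,255,255],
  "offset": [
    [20,0,0],
    [40,0,0],
    [60,0,0],
    [84,0,0],
    [84,0,0]
  ],
  "twist": [0,0,0,0,0]
}}

```text
clock: 5.8
position: [0.4226, 0.1119, 0.1782]
ee_rot: [-0.139, 0.696, 0.138, 0.691]
ft_force: [-0.6, 0.3, -1.0]
grip_width: 0.135
```

```bash
python3 -c "
from h import *
to(rest(-.055,0,.181),rest(-.039,0,.181))
for n in('side','top'):
  p,d=cam(n);cv2.imwrite(f'pics/{n}4.png',cv2.resize(p[100:320,120:400],None,fx=2.5,fy=2.5))"
```

```text
t 5.8 tcp [0.4226 0.1119 0.1782] F [-0.6  0.3 -1. ] w 0.135 q [-0.67 -0.06  0.3   2.01  0.02  1.19  1.59]
toolx [-0.006 -0.003 -1.   ] tooly [-0.384  0.923 -0.001] twist -0.34
[np.float64(0.4245), np.float64(0.1126), 0.181] -> [-2.8 -0.1  2. ]
[np.float64(0.4393), np.float64(0.1188), 0.181] -> [-2.9 -0.  18. ]
```

View pics/side4.png

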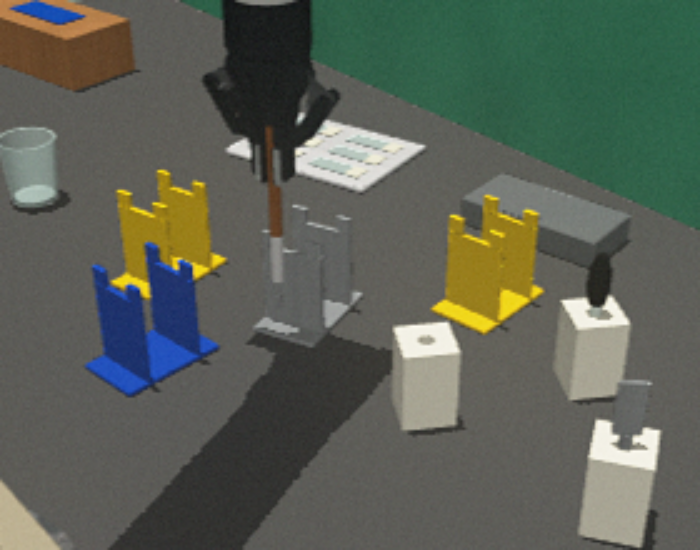

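View pics/top4.png

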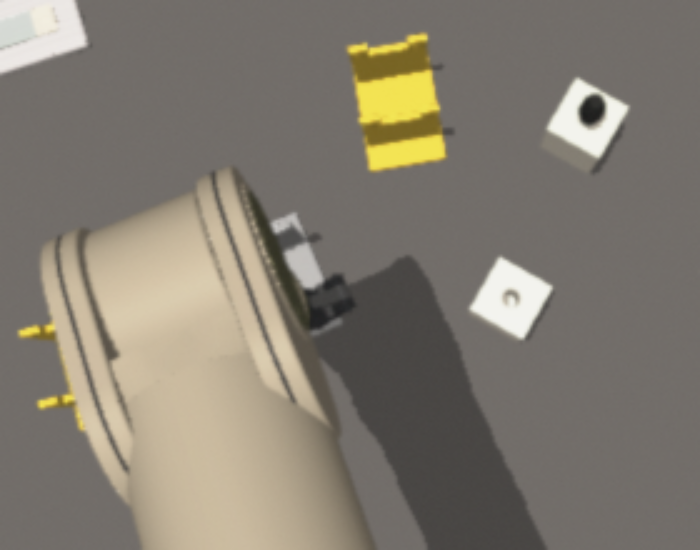

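The side view shows the needle at crop (275,240), in line with the notch of the near (-x) upright. The wrist hides the top view of it. I'm starting the push.

Call:
{"name": "send_rows", "arguments": {
  "grip": [255,255,255,255,255],
  "offset": [
    [0,0,9],
    [0,0,18],
    [0,0,27],
    [1,0,36],
    [2,0,45]
  ],
  "twist": [0,0,0,0,0]
}}

```text
clock: 6.32
position: [0.4676, 0.1306, 0.1805]
ee_rot: [-0.138, 0.693, 0.138, 0.694]
ft_force: [-2.5, -0.6, 0.1]
grip_width: 0.129
```

```bash
python3 -c "
from h import *
to(rest(.0143,0,.165),rest(.037,0,.1494))
for n in('side',):
  p,d=cam(n);cv2.imwrite(f'pics/{n}5.png',cv2.resize(p[140:260,180:320],None,fx=5,fy=5))"
```

```text
t 6.32 tcp [0.4676 0.1306 0.1805] F [-2.5 -0.6  0.1] w 0.129 q [-0.67  0.05  0.31  1.9  -0.02  1.19  1.62]
toolx [ 0.  0. -1.] tooly [-0.384  0.923 -0.   ] twist -0.34
[np.float64(0.4884), np.float64(0.1396), 0.165] -> [15.5  0.4 22.6]
[np.float64(0.5093), np.float64(0.1484), 0.1494] -> [31.2  0.5 45.3]
```

View pics/side5.png

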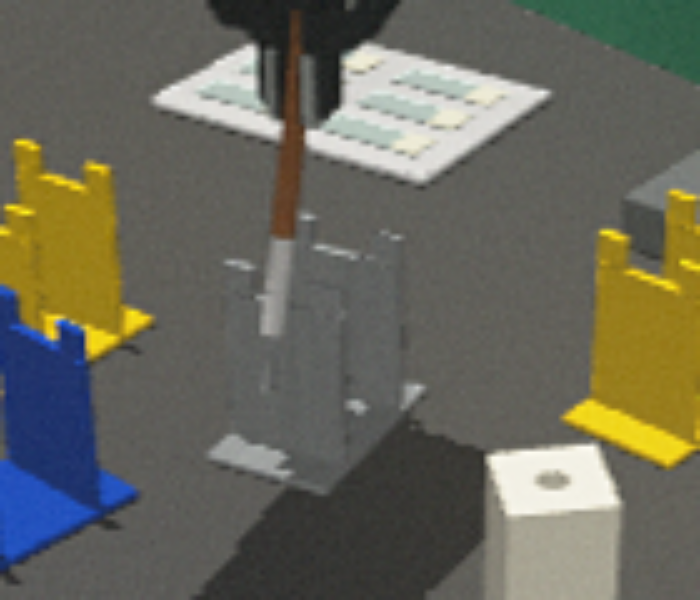

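The needle is tilting, with the handle at (295,100) and the chuck at (275,290) in the notch. The push force is about 2.5 N, so I'm continuing along the arc.

Call:
{"name": "send_rows", "arguments": {
  "grip": [255,255,255,255,255],
  "offset": [
    [4,0,8],
    [9,0,16],
    [15,0,24],
    [22,0,34],
    [31,0,45]
  ],
  "twist": [0,0,0,0,0]
}}

```text
clock: 6.78
position: [0.5091, 0.1477, 0.1489]
ee_rot: [-0.138, 0.693, 0.138, 0.694]
ft_force: [-1.0, 0.5, 2.3]
grip_width: 0.133
```

```bash
python3 -c "
from h import *
to(rest(.0549,0,.129),rest(.0597,0,.121),rest(.067,0,.1))
for n in('side',):
  p,d=cam(n);cv2.imwrite(f'pics/{n}6.png',cv2.resize(p[140:260,180:320],None,fx=5,fy=5))"
```

```text
t 6.78 tcp [0.5091 0.1477 0.1489] F [-1.   0.5  2.3] w 0.133 q [-0.65  0.19  0.32  1.83 -0.06  1.13  1.65]
toolx [ 0.001  0.    -1.   ] tooly [-0.383  0.924  0.   ] twist -0.35
[np.float64(0.5258), np.float64(0.1554), 0.129] -> [19.9  0.7 18.4]
[np.float64(0.5302), np.float64(0.1572), 0.121] -> [27.9  0.7 23.1]
[np.float64(0.5369), np.float64(0.1601), 0.1] -> [48.9  0.8 30.4]
```

View pics/side6.png

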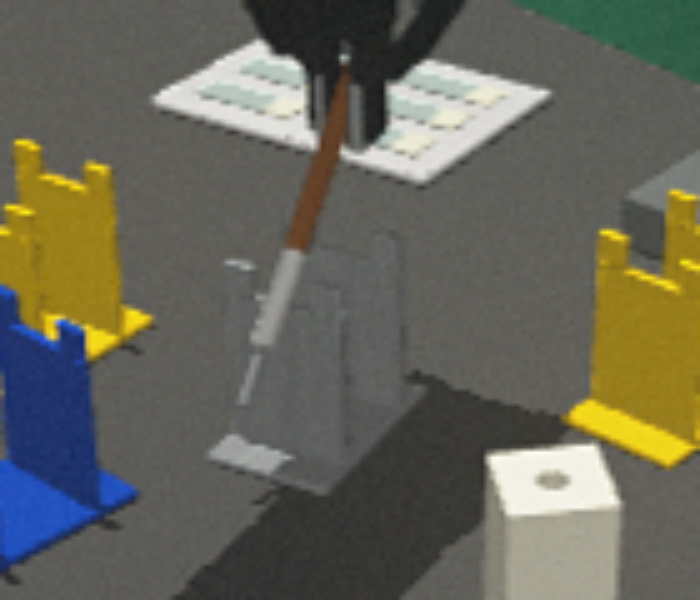

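The needle leans about 45° over the near notch, as planned. Continuing past the far upright.

Call:
{"name": "send_rows", "arguments": {
  "grip": [255,255,255,255,255],
  "offset": [
    [5,1,7],
    [10,1,13],
    [16,1,20],
    [22,1,25],
    [28,1,28]
  ],
  "twist": [0,0,0,0,0]
}}

```text
clock: 7.25
position: [0.5345, 0.1594, 0.1209]
ee_rot: [-0.138, 0.693, 0.138, 0.694]
ft_force: [-0.5, 0.2, 1.6]
grip_width: 0.131
```

Call:
{"name": "send_rows", "arguments": {
  "grip": [255,255,255,255,255],
  "offset": [
    [0,0,0],
    [0,0,0],
    [0,0,0],
    [2,0,0],
    [4,0,0]
  ],
  "twist": [0,0,0,0,0]
}}

```text
clock: 7.67
position: [0.534, 0.1591, 0.1179]
ee_rot: [-0.138, 0.693, 0.138, 0.694]
ft_force: [0.0, 0.1, 1.3]
grip_width: 0.133
```

```bash
python3 -c "
from h import *
to(rest(.065,0,.1),rest(.065,0,.077))
for n in('side','top'):
  p,d=cam(n);cv2.imwrite(f'pics/{n}7.png',cv2.resize(p[140:260,180:320],None,fx=5,fy=5))"
```

```text
t 7.67 tcp [0.534  0.1591 0.1179] F [0.  0.1 1.3] w 0.133 q [-0.64  0.28  0.32  1.8  -0.1   1.08  1.67]
toolx [ 0.001  0.001 -1.   ] tooly [-0.383  0.924  0.   ] twist -0.35
[np.float64(0.5351), np.float64(0.1593), 0.1] -> [17.9 -0.3  1.1]
[np.float64(0.5351), np.float64(0.1593), 0.077] -> [40.9 -0.3  1.1]
```

View pics/side7.png

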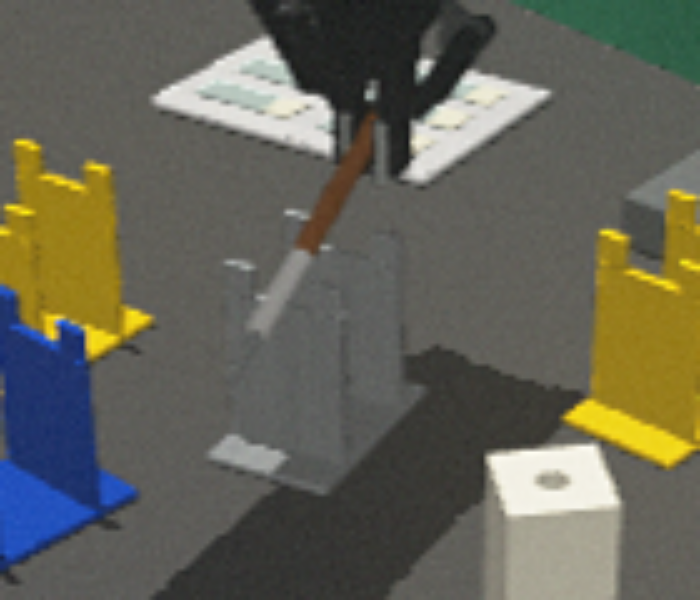

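View pics/top7.png

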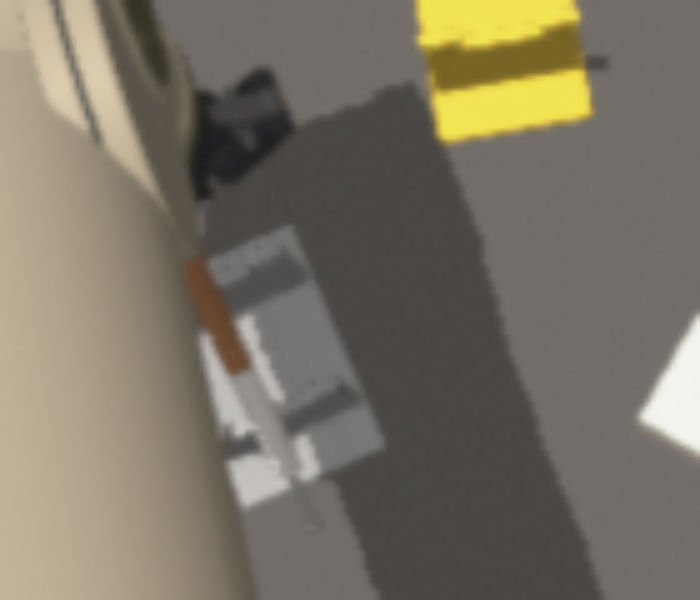

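In the top view the needle lies along the rest's axis, with its point at (310,525) past the near upright. The side view shows it tilted about 65° from upright. I'm lowering it.

Call:
{"name": "send_rows", "arguments": {
  "grip": [255,255,255,255,255],
  "offset": [
    [7,0,1],
    [14,0,2],
    [21,0,2],
    [28,0,2],
    [35,0,2]
  ],
  "twist": [0,0,0,0,0]
}}

```text
clock: 8.18
position: [0.5353, 0.1597, 0.0813]
ee_rot: [-0.138, 0.694, 0.138, 0.693]
ft_force: [0.9, 1.3, 2.0]
grip_width: 0.135
```

Call:
{"name": "send_rows", "arguments": {
  "grip": [255,255,255,255,255],
  "offset": [
    [1,0,0],
    [2,0,0],
    [3,0,0],
    [4,0,0],
    [4,0,0]
  ],
  "twist": [0,0,0,0,0]
}}

```text
clock: 8.6
position: [0.5353, 0.1597, 0.0783]
ee_rot: [-0.138, 0.693, 0.138, 0.693]
ft_force: [-1.5, 0.5, 1.4]
grip_width: 0.133
```

```bash
python3 -c "
from h import *
to(rest(.065,0,.077))
for n in('side','top'):
  p,d=cam(n);cv2.imwrite(f'pics/{n}8.png',cv2.resize(p[140:260,180:320],None,fx=5,fy=5)); np.savez(n+'8.npz',p=p,d=d)"
```

```text
t 8.6 tcp [0.5353 0.1597 0.0783] F [-1.5  0.5  1.4] w 0.133 q [-0.63  0.33  0.31  1.83 -0.12  1.    1.69]
toolx [-0. -0. -1.] tooly [-0.383  0.924  0.   ] twist -0.35
[np.float64(0.5351), np.float64(0.1593), 0.077] -> [ 1.3 -0.3 -0.4]
```

View pics/side8.png

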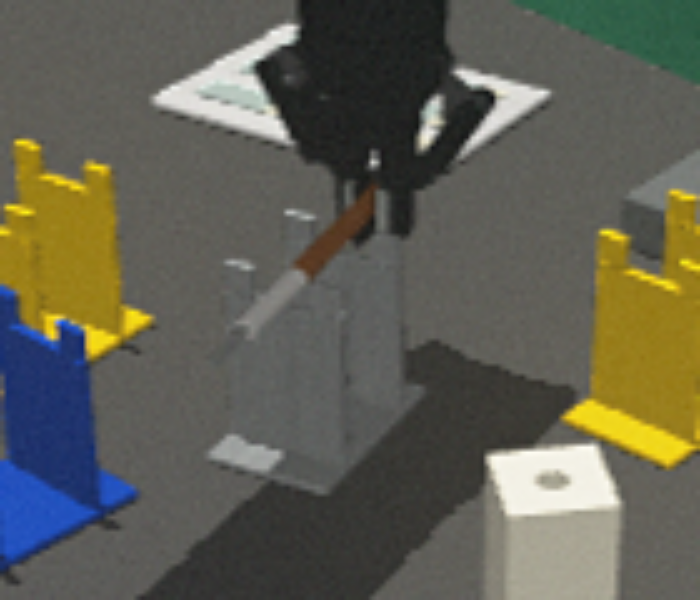

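View pics/top8.png

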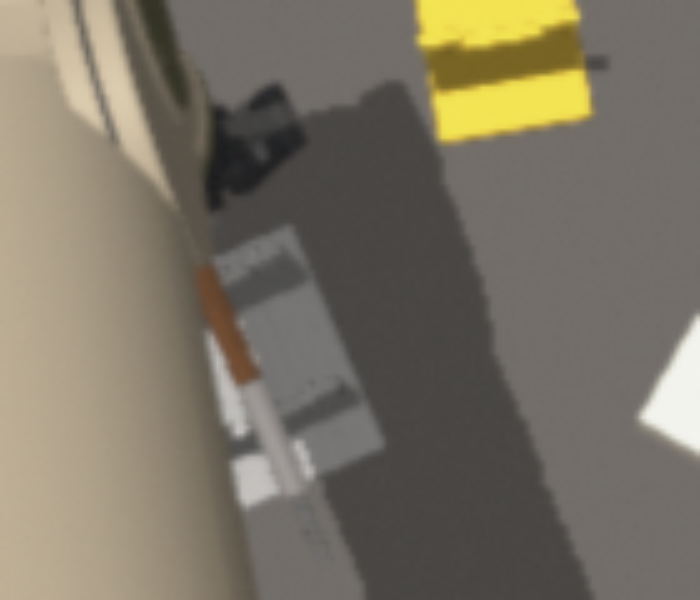

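Needle appears nearly level in both notches. I'll measure its axis and the wood/chuck joint (10 mm to the point side of the balance point).

```bash
cat > meas.py <<'E'
from h import *
def meas(s):
  for n in("side","top"):
    z=np.load(f"{n}{s}.npz"); p,d=z["p"].astype(int),z["d"]; X=cloud(n,d)
    r=X[...,:2]-RC; xr=r@ex; yr=r@ey
    m=(d>0)&(abs(yr)<.016)&(X[...,2]>.0925)&(X[...,2]<.14)&(abs(xr)<.12)
    B=(p[...,2]-p[...,0])
    for lo in np.arange(-.1,.11,.02):
        k=m&(xr>=lo)&(xr<lo+.02)
        if k.sum()>3: print(n,round(lo+.01,2),k.sum(),"y",yr[k].mean().round(4),"zmax90",np.percentile(X[...,2][k],90).round(4),"brown",np.mean(B[k]>25).round(2))
    br=m&(B>25); print(n,"brown x range",np.percentile(xr[br],[2,98]).round(4) if br.sum() else None)
E
python3 -c "
from meas import *
meas(8)"
```

```text
side -0.07 17 y -0.0004 zmax90 0.0981 brown 0.0
side -0.05 25 y -0.0014 zmax90 0.0992 brown 0.0
side -0.03 27 y -0.0015 zmax90 0.1018 brown 0.0
side -0.01 24 y -0.002 zmax90 0.1035 brown 0.71
side 0.01 25 y -0.0021 zmax90 0.1063 brown 1.0
side 0.03 24 y -0.0021 zmax90 0.1079 brown 1.0
side 0.05 126 y -0.0014 zmax90 0.133 brown 0.17
side 0.07 44 y 0.005 zmax90 0.135 brown 0.05
side brown x range [-0.0134  0.0593]
top -0.07 25 y 0.0006 zmax90 0.0984 brown 0.0
top -0.05 56 y 0.0006 zmax90 0.1003 brown 0.0
top -0.03 59 y 0.0005 zmax90 0.1024 brown 0.0
top -0.01 55 y 0.0001 zmax90 0.1045 brown 0.67
top 0.01 58 y 0.0 zmax90 0.1068 brown 0.9
top 0.03 37 y -0.0013 zmax90 0.108 brown 0.84
top brown x range [-0.0144  0.0335]
```

The needle is still 6° off level: it touches the near notch but sits 6 mm above the far one. The balance point is about -4 mm along x. I'm lowering further.

Call:
{"name": "send_rows", "arguments": {
  "grip": [255,255,255,255,255],
  "offset": [
    [2,0,1],
    [4,0,2],
    [6,0,3],
    [8,0,4],
    [8,0,4]
  ],
  "twist": [0,0,0,0,0]
}}

```text
clock: 9.12
position: [0.5392, 0.1614, 0.0699]
ee_rot: [-0.138, 0.693, 0.138, 0.693]
ft_force: [0.2, -1.2, 0.4]
grip_width: 0.131
```

```bash
python3 -c "
from meas import *
to(rest(.068,0,.068))
for n in('side','top'):
  p,d=cam(n); np.savez(n+'9.npz',p=p,d=d)
meas(9)"
```

```text
t 9.12 tcp [0.5392 0.1614 0.0699] F [ 0.2 -1.2  0.4] w 0.131 q [-0.63  0.35  0.31  1.82 -0.12  0.99  1.69]
toolx [-0. -0. -1.] tooly [-0.384  0.923 -0.   ] twist -0.34
[np.float64(0.5378), np.float64(0.1605), 0.068] -> [ 1.9 -0.3 -1.7]
side -0.09 9 y 0.0007 zmax90 0.0971 brown 0.0
side -0.07 18 y 0.0006 zmax90 0.0985 brown 0.0
side -0.05 30 y -0.0013 zmax90 0.1011 brown 0.0
side -0.03 27 y -0.0013 zmax90 0.1019 brown 0.0
side -0.01 24 y -0.002 zmax90 0.1014 brown 0.5
side 0.01 24 y -0.0017 zmax90 0.1013 brown 0.96
side 0.03 27 y -0.0013 zmax90 0.1024 brown 0.89
side 0.05 101 y 0.0004 zmax90 0.1362 brown 0.19
side 0.07 75 y 0.0037 zmax90 0.1329 brown 0.04
side brown x range [-0.0096  0.0623]
top -0.09 13 y 0.001 zmax90 0.098 brown 0.0
top -0.07 26 y 0.0008 zmax90 0.0997 brown 0.0
top -0.05 57 y 0.0005 zmax90 0.1028 brown 0.0
top -0.03 58 y 0.0002 zmax90 0.1022 brown 0.0
top -0.01 57 y 0.0003 zmax90 0.1024 brown 0.47
top 0.01 56 y -0.0 zmax90 0.1034 brown 0.89
top 0.03 51 y -0.0007 zmax90 0.1032 brown 0.88
top brown x range [-0.0097  0.0392]
```

The needle is now level on both floors (top surface at 102 mm, which is 96 + 6), with the balance point at about (0, 0). Releasing.

Call:
{"name": "send_rows", "arguments": {
  "grip": [225,210,180,140,100],
  "offset": [
    [0,0,0],
    [0,0,0],
    [0,0,0],
    [0,0,0],
    [0,0,0]
  ],
  "twist": [0,0,0,0,0]
}}

```text
clock: 9.63
position: [0.5391, 0.1613, 0.0703]
ee_rot: [-0.138, 0.693, 0.138, 0.693]
ft_force: [0.3, -0.4, 0.6]
grip_width: 0.567
```

Call:
{"name": "send_rows", "arguments": {
  "grip": [60,60,60,60,60],
  "offset": [
    [0,0,0],
    [0,0,0],
    [0,0,0],
    [-2,0,0],
    [-5,0,0]
  ],
  "twist": [0,0,0,0,0]
}}

```text
clock: 10.05
position: [0.539, 0.1612, 0.0753]
ee_rot: [-0.138, 0.694, 0.138, 0.693]
ft_force: [-1.8, -0.4, 0.2]
grip_width: 0.766
```

```bash
python3 -c "
from meas import *
to(rest(.068,0,.2))
for n in('side','top'):
  p,d=cam(n); np.savez(n+'10.npz',p=p,d=d);cv2.imwrite(f'pics/{n}10.png',cv2.resize(p[140:260,180:320],None,fx=5,fy=5))
meas(10)"
```

```text
t 10.05 tcp [0.539  0.1612 0.0753] F [-1.8 -0.4  0.2] w 0.766 q [-0.63  0.34  0.31  1.82 -0.12  1.    1.69]
toolx [-0. -0. -1.] tooly [-0.383  0.924 -0.   ] twist -0.35
[np.float64(0.5378), np.float64(0.1605), 0.2] -> [-124.7   -0.2   -1.4]
side -0.09 10 y 0.0007 zmax90 0.0969 brown 0.0
side -0.07 20 y 0.0007 zmax90 0.1005 brown 0.0
side -0.05 29 y -0.0015 zmax90 0.1015 brown 0.0
side -0.03 24 y -0.0015 zmax90 0.1016 brown 0.0
side -0.01 25 y -0.0014 zmax90 0.1017 brown 0.52
side 0.01 24 y -0.002 zmax90 0.1026 brown 0.92
side 0.03 22 y -0.0019 zmax90 0.1019 brown 0.95
side 0.05 24 y -0.0024 zmax90 0.1023 brown 0.92
side 0.07 20 y -0.0023 zmax90 0.1021 brown 0.95
side 0.09 15 y -0.0024 zmax90 0.1022 brown 0.93
side brown x range [-0.0098  0.093 ]
top -0.09 14 y 0.001 zmax90 0.101 brown 0.0
top -0.07 25 y 0.001 zmax90 0.1003 brown 0.0
top -0.05 55 y 0.0004 zmax90 0.1017 brown 0.0
top -0.03 57 y 0.0004 zmax90 0.1024 brown 0.0
top -0.01 57 y 0.0004 zmax90 0.1023 brown 0.49
top 0.01 55 y -0.0 zmax90 0.1027 brown 0.89
top 0.03 52 y -0.0004 zmax90 0.1032 brown 0.88
top brown x range [-0.0095  0.0402]
```

View pics/side10.png

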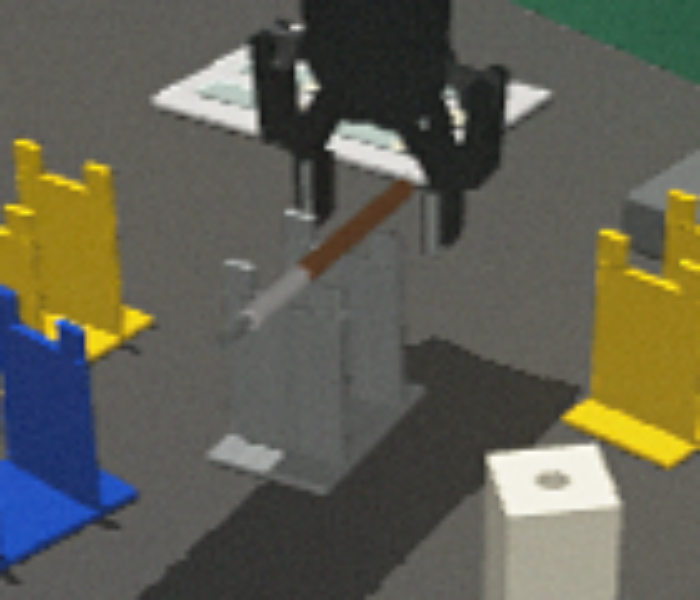

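The needle lies level in both notches, from (240,325) to (405,185), and the fingers are clear on both sides. Retracting straight up.

Call:
{"name": "send_rows", "arguments": {
  "grip": [60,60,60,60,60],
  "offset": [
    [-20,0,0],
    [-45,0,0],
    [-75,0,0],
    [-105,0,0],
    [-130,0,0]
  ],
  "twist": [0,0,0,0,0]
}}

```text
clock: 10.57
position: [0.5394, 0.1612, 0.2077]
ee_rot: [-0.138, 0.693, 0.138, 0.694]
ft_force: [-0.1, 0.3, 0.2]
grip_width: 0.768
```

Call:
{"name": "send_rows", "arguments": {
  "grip": [60,60,60,60,60],
  "offset": [
    [0,0,0],
    [0,0,0],
    [0,0,0],
    [0,0,0],
    [0,0,0]
  ],
  "twist": [0,0,0,0,0]
}}

```text
clock: 10.98
position: [0.5385, 0.1611, 0.2041]
ee_rot: [-0.138, 0.694, 0.138, 0.693]
ft_force: [0.2, -0.1, 0.2]
grip_width: 0.768
```

```bash
python3 -c "
from meas import *
to()
for n in('side','top'):
  p,d=cam(n); np.savez(n+'11.npz',p=p,d=d);cv2.imwrite(f'pics/{n}11.png',cv2.resize(p[100:320,160:440],None,fx=2.5,fy=2.5))
meas(11)"
```

```text
t 10.98 tcp [0.5385 0.1611 0.2041] F [ 0.2 -0.1  0.2] w 0.768 q [-0.66  0.21  0.33  1.68 -0.07  1.26  1.65]
toolx [-0.002 -0.001 -1.   ] tooly [-0.383  0.924 -0.   ] twist -0.35
side -0.09 11 y 0.0001 zmax90 0.0987 brown 0.0
side -0.07 20 y -0.0002 zmax90 0.0999 brown 0.0
side -0.05 25 y -0.0013 zmax90 0.1009 brown 0.0
side -0.03 27 y -0.0021 zmax90 0.1017 brown 0.0
side -0.01 27 y -0.0016 zmax90 0.1018 brown 0.56
side 0.01 23 y -0.0021 zmax90 0.102 brown 1.0
side 0.03 20 y -0.0017 zmax90 0.1024 brown 1.0
side 0.05 25 y -0.0021 zmax90 0.1023 brown 0.92
side 0.07 17 y -0.0028 zmax90 0.1017 brown 1.0
side 0.09 19 y -0.0017 zmax90 0.1011 brown 0.95
side brown x range [-0.0094  0.0937]
top -0.09 13 y 0.0009 zmax90 0.0989 brown 0.0
top -0.07 26 y 0.001 zmax90 0.1002 brown 0.0
top -0.05 55 y 0.0005 zmax90 0.1022 brown 0.0
top -0.03 56 y 0.0003 zmax90 0.1025 brown 0.0
top -0.01 58 y 0.0003 zmax90 0.1032 brown 0.5
top 0.01 56 y -0.0 zmax90 0.1028 brown 0.89
top 0.03 56 y -0.0 zmax90 0.1027 brown 0.86
top 0.05 58 y -0.0002 zmax90 0.1025 brown 0.93
top 0.07 55 y -0.0003 zmax90 0.1026 brown 0.93
top 0.09 35 y -0.001 zmax90 0.1025 brown 0.91
top brown x range [-0.0091  0.0907]
```

View pics/side11.png

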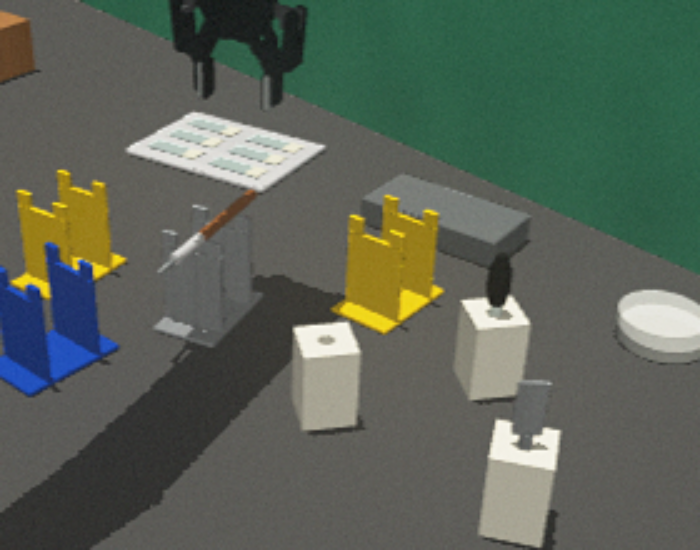

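The needle rests in the steel rest from (160,268) to (255,192). The dropper (500,280) and spatula (535,410) are still standing, and the gripper is well clear.

```bash
python3 -c "
from h import *
print(manip.hand_in())"
```

```text
the job is handed in; nothing more can be done
None
```

The needle is lying level in both notches of the steel rest, and I handed the job in at about 11 s of the 42 s allowed. The hand-in gives no verdict.

I drew it about 120 mm up out of its block and carried it to the outside of the rest's -x upright. There I pushed it against the notch edge so it swung in the fingers. I let it go with the handle towards the rest's +x.

**Last checks:**
- **Position:** the two cameras agree to about 2 mm. The needle is level, with its axis about 96 mm high, the balance point within about 1 mm of the rest's middle along x and 2 mm across, and it lies within 2° of the rest's x axis.
- **Bystanders:** the dropper and spatula are still standing in their blocks.
- **Gripper:** it is open and about 100 mm above the needle, and the wrist force reads about zero. The largest push I saw was about 5 N, while gripping; it was about 2.5 N while swinging the needle.

**First lay-down:** it was about 6° off level, because the handle sat higher in the pads than I had reckoned. I lowered it another 8 mm before letting go.

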